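# Index the painting stand to 45 degrees and clamp it

### The job

The cast on the click-stop painting stand gets its next coat from the 45 degree side. Swing the clamp lever out to free the turntable, push the turntable round by its upright handle, click by click, until it rests in the click where the pointer stands at the 45 degree mark on the clamp side of zero, then swing the clamp lever fully home again. The coat is wet, so do not touch the cast, and do not disturb the paint dish, paint pot, brush or bottle.

Things in the scene. Friction and masses are not known exactly. Their poses are not given: they have to be found in the camera images.
- stand: Grey round base, 216 mm across, 26 mm high, bolted to the table; place and yaw differ per run. Origin: centre of its underside, on the vertical turntable axis. -x axis: to the zero mark (long line between two dots, robot's side). -y axis: to the clamp block (44 x 46 mm, 40 mm high, at the right). Lines on its bright shoulder stand every 15 degrees, long ones every 45
- turntable (a joint): Turntable angle, rad: 0 = pointer at zero mark, grows counter-clockwise from above (pointer toward clamp block), stops at +-1.69. A spring roller clicks every 0.262 (15 degrees) from 0; 45 degrees is +0.785. Starts between -0.5 and 0.09, maybe between clicks. Freed, 3 to 6 N at the handle passes a click; past midway it springs on to the next and rests there. Clamped, it holds about 30 N
- handle (a point): Point on the turntable's black upright handle, 80 mm above the table: a round peg 23 mm across, from 51 to 107 mm above the table, 135 mm from the axis, at the end of a flat spoke (22 mm wide, top 48 mm above the table). At turntable 0 it lies along the stand's +y axis and it turns with the table
- pointer (a point): Tip of the small steel pointer that hangs from the turntable's rim over the graduations, 97.5 mm from the axis, 29 mm above the table; at turntable 0 it lies along the stand's -x axis
- mark_45 (a point): The 45 degree mark on the clamp side: the long line midway between the zero mark and the clamp block. Point 97.5 mm from the axis, 29 mm above the table, where the pointer's tip must come to stand
- clamp_lever (a joint): Clamp lever angle, rad: 0 = fully home, clamped (lever lies tangentially, along the stand's -x); grows counter-clockwise from above as it swings outward, away from the turntable, to its stop at 1.25. It grips below about 0.55; the turntable is free from 0.7 on. It stays where it is left; 3 to 8 N at its grip moves it
- lever_grip (a point): Point on the lever's black upright grip, 75 mm above the table: a round peg 21 mm across, from 43 to 98 mm above the table, at the lever's free end, 85 mm from the lever's vertical pivot; the lever itself is a 10 mm round bar 48 mm above the table
- lever_pivot (a point): The lever's vertical pivot on the clamp block, 120 mm from the turntable's axis along the stand's -y, 48 mm above the table
- cast: Freshly painted half brain cast (114 x 160 x 66 mm) fixed on the turntable on a cork pad, its long side along the pointer; it turns with the turntable. Origin: centre of its underside, 54 mm above the table, so its top is 120 mm above the table. Not to be touched
- paint_dish: Shallow dish of red paint, 69 mm across, 25 mm high, loose; leave it alone. Origin: centre of its underside
- paint_pot: Small open blue pot of brown paint, 57 mm across, 55 mm high, loose; leave it alone. Origin: centre of its underside
- brush: Flat paint brush, 210 mm long, lying loose; leave it alone. Origin: centre of its underside; length along its y axis
- bottle: Green drinks bottle, 58 mm across, 168 mm high, standing loose; leave it alone. Origin: centre of its underside

How it is judged (in metres and radians):
On the way, in this order (a step that is already met when the one before it is completed fails the run):
1. the clamp lever is swung out, freeing the turntable (value of joint clamp_lever above 0.7 rad), for 0.1 s.
2. the freed turntable rests in the click at the 45 degree mark (value of joint turntable between 0.735 and 0.835 rad and value of joint clamp_lever above 0.6 rad), for 0.2 s.
At the end, for the whole second after the job is handed in: The turntable rests at the 45 degree mark on the clamp side (joint 0.785 rad, within 0.05 rad; pointer tip within 6 mm of the mark) and the clamp lever is home (under 0.15 rad) (value of joint turntable between 0.735 and 0.835 rad and value of joint clamp_lever below 0.15 rad and horizontal distance between pointer and mark_45 below 0.006 m); the robot touches nothing.
It fails at once if the robot touches the wet cast (contact force between any of the fingers, the arm and cast above 0.5 N).
It fails at once if the paint dish, paint pot, brush or bottle is disturbed (distance of any of paint_dish, paint_pot, brush, bottle from where it was at the start of the episode above 0.02 m).
It also fails if it takes over 72 s, if anything falls off the work surface, if the arm or the gripper's body presses on something with over 40 N, if the wrist force passes 120 N, or if a joint passes its speed limit or range.

### The arm

A 7-joint arm with a two-finger parallel gripper is mounted at the origin on a cart in front of the work surface, level with it; the furniture and walls round the work are solid. World frame = base frame: x ahead of the robot, y to its left, z up, the work surface at z = 0. Lengths are in mm, angles in rad, forces in N, time in s.
With the tool pointing down it reaches from about 400 to 875 mm from the base axis. Payload 19.3 kg.
Tool frame: the origin (TCP) lies at the very end of the fingers, on their centre line; the grasp point (between the pads) lies 19 mm behind it (grip_point_offset is the z of the grasp point in the tool frame, in mm); z points along the fingers, x is the direction in which the jaws open and shut, and the axes are right-handed (so a half turn about z gives the same grasp; the last joint's range is limited). The gripper opens to 85 mm and grips with 20 to 120 N. Pads are 22 mm wide; open, the fingers measure 114 mm over their backs; the gripper's body (76 mm by 85 mm) begins 54 mm behind the grasp point. The pads swing forward as they close: fully open they stand 13 mm farther back than shut.
Start: joints at [-1.286, 0.521, -0.036, 1.599, 0.021, 1.021, -0.113], TCP at [217.145, 586.057, 231.291] pointing down, gripper open.
Joint ranges: [-2.91, 2.91], [-0.3, 2.13], [-1.5, 1.42], [0.17, 2.43], [-1.26, 4.41], [0.16, 1.93], [-2.52, 2.52]. Speed limits (rad/s): [1.89, 1.89, 2.39, 2.39, 3.01, 3.01, 3.01].

### API

Orientations are given as a 3x3 rotation matrix whose columns are the frame's x, y, z axes.
In Python, from workcell import movep, movel, goto_joints, open_gripper, clamp, wait, inverse_kinematics, read_state, camera, PlanningError, finish_job, grip_point_offset gives the robot as it stands. Calls block until the motion is done:
- movep(position, orientation): joint-space move of the TCP to a pose.
- movel(position, frame=None, max_speed=150, guard=None): straight line of the TCP; frame=None keeps the orientation; max_speed is the mean speed in mm/s. With guard (N) it stops when the force on the tool has changed by that much, and returns True; else False.
- goto_joints(angles): joint-space move.
- open_gripper() and clamp(): open the fingers fully, or close them until they stop; the grip force is fixed at half the most.
- wait(seconds).
- inverse_kinematics(position, orientation): joint angles nearest the present ones, or None.
- read_state(): the state.
- camera(name): name is "scene" or "top"; returns a dict with "image" (420x560x3 uint8, blue, green, red), "range_z" (420x560 float32, mm along the optical axis (not along the pixel's ray), 0 where there is no reading), "fx", "fy", "cx", "cy" (pixels), "dist_coeffs" ([k1, k2, p1, p2, k3] as OpenCV has them; the pictures are not rectified), "cam_to_world" (4x4, takes a point from camera to world coordinates). Camera axes: x right, y up, looking along -z (the intrinsics and any distortion apply to the point x, -y, -z); pixel columns grow to the right and rows downward; lengths in mm; the calibration is good to about 2 mm. A picture is of the moment at which its call begins.
A pose or a line that the arm cannot do raises PlanningError and nothing moves.
- finish_job(): hands the job in, once; it reports no verdict.
The state is a dict: "time": time; "qpos": joint angles; "qvel": joint speeds; "joint_efforts": joint torques, N m; "eef_pos": TCP position; "tool_rot": TCP orientation; "ft_force": force on the tool from outside, world axes, zero at the start; "torque": the same for the moment, N m; "finger_gap": finger opening in mm.
Only numpy, scipy, OpenCV 4.12 (cv2) and the standard library are available. Lean on these libraries where they do the work, as an engineer would, in place of code of your own. Each camera call takes 0.05 s, during which the arm holds its last target.

## Working session

There is one attempt and no reset: what is moved stays moved. The work goes in short steps, each a Python script; the robot and the scene stay as the last script left them, time stands still between calls to the robot, and variables do not carry over. Pictures are saved under pics/ and viewed, and the job is handed in when it is done.

```bash
ls; mkdir -p pics; python3 - <<'E'
from workcell import *
import cv2,numpy as np,pickle
for n in ("scene","top"):
    c=camera(n); cv2.imwrite(f"pics/{n}0.png",c["image"]); pickle.dump(c,open(f"{n}0.pkl","wb"))
    print(n,c["fx"],c["fy"],c["cx"],c["cy"],c["dist_coeffs"],np.round(c["cam_to_world"],3))
s=read_state();print(s["time"],s["eef_pos"],np.round(s["tool_rot"],3),s["finger_gap"],grip_point_offset)
E
```

```text
pics
scene 510.3813184999462 510.3813184999462 288.4488423413151 207.019128142361 [-0.19146641  0.          0.          0.          0.        ] [[-8.240000e-01  4.110000e-01 -3.900000e-01 -1.304740e+02]
 [-5.670000e-01 -6.170000e-01  5.460000e-01  9.122180e+02]
 [-1.600000e-02  6.710000e-01  7.420000e-01  1.199514e+03]
 [ 0.000000e+00  0.000000e+00  0.000000e+00  1.000000e+00]]
top 427.1884994267591 427.1884994267591 281.9703355676011 206.26188131220206 [0.01160611 0.         0.         0.         0.        ] [[-5.000000e-03  9.880000e-01 -1.570000e-01  3.116510e+02]
 [-1.000000e+00 -1.000000e-02 -2.800000e-02  8.362800e+01]
 [-3.000000e-02  1.560000e-01  9.870000e-01  1.155096e+03]
 [ 0.000000e+00  0.000000e+00  0.000000e+00  1.000000e+00]]
0.1 [217.11086611 585.7763244  230.80387493] [[ 0.347  0.938 -0.   ]
 [ 0.938 -0.347 -0.001]
 [-0.001  0.    -1.   ]] 85.328230102562 -18.700000000000003
```

View pics/scene0.png

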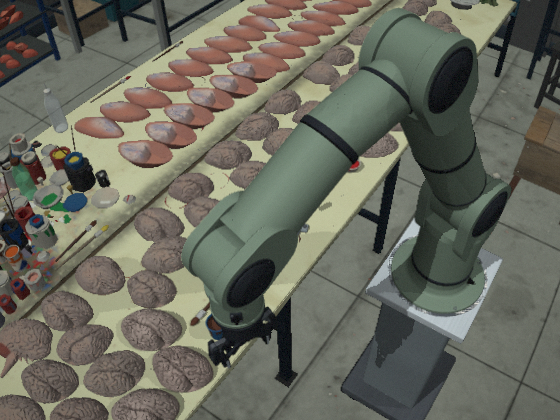

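View pics/top0.png

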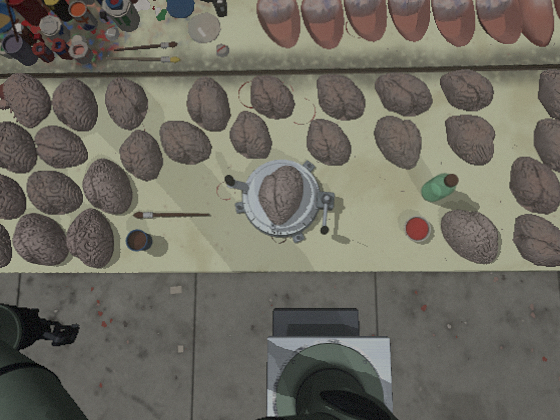

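The top view shows the stand near px (283,200), the lever grip near (324,231), the handle near (229,181), the dish at (417,229), the bottle at (440,187), the pot at (139,240) and the brush at (180,215). In the scene view the arm hides the stand. I'll zoom in.

```bash
cat > h.py <<'E'
import cv2,numpy as np,pickle
def K(c): return np.array([[c["fx"],0,c["cx"]],[0,c["fy"],c["cy"]],[0,0,1]])
def ray(c,u,v):
    p=cv2.undistortPoints(np.array([[[u,v]]],float),K(c),np.array(c["dist_coeffs"]))[0,0]
    T=np.array(c["cam_to_world"]); return T[:3,3],T[:3,:3]@np.array([p[0],-p[1],-1.])
def onz(c,u,v,z):
    o,d=ray(c,u,v); return o+d*(z-o[2])/d[2]
def proj(c,P):
    T=np.array(c["cam_to_world"]); q=T[:3,:3].T@(np.array(P,float)-T[:3,3])
    q=q*[1,-1,-1]; return cv2.projectPoints(q.reshape(1,3),np.zeros(3),np.zeros(3),K(c),np.array(c["dist_coeffs"]))[0][0,0]
def cloud(c):
    H,W=c["range_z"].shape; u,v=np.meshgrid(np.arange(W),np.arange(H))
    p=cv2.undistortPoints(np.stack([u,v],-1).reshape(-1,1,2).astype(float),K(c),np.array(c["dist_coeffs"])).reshape(H,W,2)
    z=c["range_z"]; q=np.stack([p[...,0]*z,-p[...,1]*z,-z],-1); T=np.array(c["cam_to_world"])
    X=q@T[:3,:3].T+T[:3,3]; X[z<=0]=np.nan; return X
E
python3 - <<'E'
from h import *
c=pickle.load(open("top0.pkl","rb"))
cv2.imwrite("pics/topz.png",cv2.resize(c["image"][155:250,215:345],None,fx=6,fy=6,interpolation=cv2.INTER_CUBIC))
X=cloud(c); 
for n,(u,v) in dict(brain=(283,190),spot=(370,200),brainR=(470,235),brain2=(250,135),brain3=(330,142),grip=(324,231),handle=(229,181),bottle=(452,181),dish=(417,229),pot=(139,240)).items(): print(n,np.round(X[v,u]))
E
```

```text
brain [517. 111. 117.]
spot [ 510. -124.   -1.]
brainR [ 407. -359.   63.]
brain2 [677. 199.  65.]
brain3 [656. -13.  61.]
grip [417.  10.  95.]
handle [544. 247. 105.]
bottle [ 525. -286.  165.]
dish [ 428. -240.   19.]
pot [402. 494.  38.]
```

View pics/topz.png

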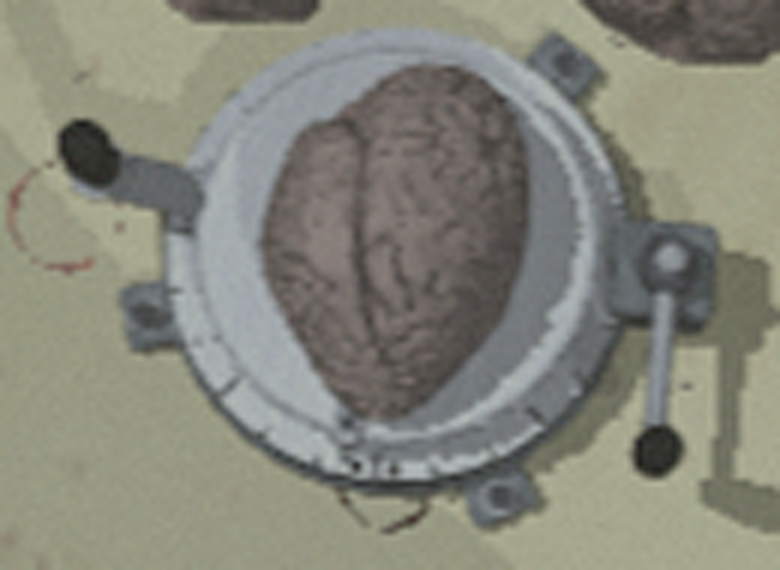

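The zoom shows the pointer just left of zero (about crop 350,430). The dot pair is at (355,463)/(393,468), the lever pivot at (670,257), the grip top at (657,450) and the handle top at (88,150).

```bash
python3 - <<'E'
from h import *
c=pickle.load(open("top0.pkl","rb")); X=cloud(c); g=cv2.cvtColor(c["image"],cv2.COLOR_BGR2GRAY)
def top(u0,v0,zlo,zhi,r=9):
    m=np.zeros(g.shape,bool); m[v0-r:v0+r+1,u0-r:u0+r+1]=1
    m&=(X[...,2]>zlo)&(X[...,2]<zhi)&(g<75); v,u=np.nonzero(m); P=X[m]
    return len(u),u.mean(),v.mean(),P.mean(0).round(1),P.min(0).round(),P.max(0).round()
H=top(229,181,98,112);G=top(324,231,88,103); print("handle",H);print("grip",G)
P=lambda x,y,z:onz(c,215+x/6-.4,155+y/6-.4,z)
h=onz(c,H[1],H[2],107); gr=onz(c,G[1],G[2],98)
# pivot top height
u,v=int(215+670/6),int(155+257/6); print("pivot pts",X[v-1:v+2,u-1:u+2].reshape(-1,3).round(0).tolist())
# base rim: circle fit from edge of shoulder (outer) z~26
E=[P(x,y,24) for x,y in [(172,270),(210,390),(260,440),(330,475),(395,485),(450,475),(395,28),(300,52),(230,110)]]
E=np.array(E); A=np.c_[2*E[:,:2],np.ones(len(E))]; s=np.linalg.lstsq(A,(E[:,:2]**2).sum(1),rcond=None)[0]
print("circle",s[:2],np.sqrt(s[2]+s[:2]@s[:2]))
for z in (48,60,65): 
    pv=P(670,257,z); print("pivot",z,pv.round(1),"grip-pivot",np.hypot(*(gr-pv)[:2]))
pv=P(670,257,60)
print("handle",h,"grip",gr)
print("d handle-axis",np.hypot(*(h[:2]-s[:2])),"pivot-axis",np.hypot(*(pv[:2]-s[:2])))
d=s[:2]-pv[:2]; yaw=np.arctan2(d[1],d[0])-np.pi/2
zm=P(374,466,27); e=zm[:2]-s[:2]; print("yaw via pivot",yaw,"via zero",np.arctan2(e[1],e[0])-np.pi,np.hypot(*e))
l=gr-pv; print("lever dir",np.arctan2(l[1],l[0])-np.pi)
t=h[:2]-s[:2]; print("handle ang rel y",np.arctan2(t[1],t[0])-np.pi/2)
p=P(350,432,32)[:2]-s[:2]; print("pointer", np.arctan2(p[1],p[0]), np.hypot(*p))
E
```

```text
handle (49, np.float64(228.12244897959184), np.float64(178.75510204081633), array([550. , 249.5, 104.5]), array([540., 240.,  99.]), array([560., 258., 111.]))
grip (46, np.float64(323.95652173913044), np.float64(229.5), array([420.4,  10. ,  94.8]), array([412.,   2.,  89.]), array([430.,  17., 100.]))
pivot pts [[510.0, 4.0, 67.0], [510.0, 1.0, 68.0], [510.0, -2.0, 66.0], [507.0, 4.0, 70.0], [506.0, 2.0, 73.0], [507.0, -1.0, 69.0], [505.0, 4.0, 67.0], [505.0, 1.0, 67.0], [505.0, -2.0, 65.0]]
circle [516.6253811  117.92019786] 103.51180705940659
pivot 48 [509.7  -1.   48. ] grip-pivot 90.2739196202783
pivot 60 [ 5.075e+02 -1.000e-01  6.000e+01] grip-pivot 88.03240331026069
pivot 65 [5.066e+02 3.000e-01 6.500e+01] grip-pivot 87.09987417035163
handle [549.47131686 249.12584911 107.        ] grip [420.09124183  10.23534601  98.        ]
d handle-axis 135.25449499402 pivot-axis 118.36762122672094
yaw via pivot -0.07704074481276058 via zero -0.12311650536403818 96.33403285020835
lever dir -0.11763324065637315
handle ang rel y -0.24529801376239413
pointer 2.874431810858751 83.95645043591253
```

Measurements agree: pivot–axis 118 (given 120), handle radius 135.3 (135), grip arm about 86–87 (85). I take axis ≈ (517.5, 119), yaw ≈ -0.11, and turntable ≈ -0.13. Next I plan the pushes with the fingers closed and check IK for the whole route.

```bash
cat >> h.py <<'E'
AX=np.array([517.5,118.8]); YAW=-0.11; PV=np.array([505.5,0.0])
def fr(yd):
    y=np.array([yd[0],yd[1],0.]); y/=np.linalg.norm(y); z=np.array([0,0,-1.]); return np.c_[np.cross(y,z),y,z]
def lever(th,off,sgn=1,z=62):   # off>0: inner side pusher distance behind peg; off<0 outer side
    a=YAW+th; r=-np.array([np.cos(a),np.sin(a)]); t=np.array([np.sin(a),-np.cos(a)])
    return np.r_[PV+85*r-off*t,z],fr(sgn*t)
def hand(th,off,sgn=1,z=62):   # pushes ccw
    a=YAW+th+np.pi/2; r=np.array([np.cos(a),np.sin(a)]); t=np.array([-np.sin(a),np.cos(a)])
    return np.r_[AX+135*r-off*t,z],fr(sgn*t)
E
python3 - <<'E'
from h import *
from workcell import *
for s in (1,-1):
  print(s)
  for n,f in dict(l0=lever(0,30,s),l0u=lever(0,30,s,190),l1=lever(1.1,21.5,s),h0=hand(-.15,40,s),h0u=hand(-.15,40,s,190),h1=hand(.75,22,s),c0=lever(1.15,-35,s),c1=lever(0,-21.5,s)).items():
    q=inverse_kinematics(*f); print(n,f[0].round(0),None if q is None else np.round(q,2))
E
```

```text
1
l0 [424.  39.  62.] [-0.41  0.54  0.24  2.24 -0.32  0.39 -0.02]
l0u [424.  39. 190.] [-0.63  0.3   0.48  2.16 -0.21  0.73 -0.12]
l1 [441. -59.  62.] [-0.06  0.54  0.08  2.19 -0.1   0.41  1.09]
h0 [591. 239.  62.] [-0.85  0.85  0.6   1.7  -0.64  0.79 -1.78]
h0u [591. 239. 190.] [-0.92  0.7   0.71  1.63 -0.52  1.01 -1.87]
h1 [455. 240.  62.] [-0.88  0.65  0.38  2.03 -0.45  0.54 -1.11]
c0 [493. -91.  62.] [-0.02  0.6   0.11  2.05 -0.14  0.5   1.23]
c1 [419. -12.  62.] [-0.27  0.53  0.2   2.26 -0.28  0.37  0.06]
-1
l0 [424.  39.  62.] [-0.    0.53 -0.29  2.22  0.36  0.43  2.45]
l0u [424.  39. 190.] [ 0.74  0.54 -1.27  2.1   0.64  0.97  2.15]
l1 [441. -59.  62.] [-0.57  0.72  0.79  2.22 -0.97  0.61 -1.19]
h0 [591. 239.  62.] [-0.47  0.75 -0.01  1.68  0.01  0.71  0.83]
h0u [591. 239. 190.] [-0.5   0.58  0.04  1.61 -0.02  0.95  0.85]
h1 [455. 240.  62.] [-0.47  0.61 -0.18  2.01  0.2   0.54  1.42]
c0 [493. -91.  62.] [-0.49  0.78  0.79  2.08 -0.92  0.68 -1.17]
c1 [419. -12.  62.] [-0.8   0.83  1.    2.28 -1.18  0.74 -2.17]
```

```bash
python3 - <<'E'
from h import *
from workcell import *
clamp()
movep(*lever(0,34,1,190)); print(read_state()["time"])
print("g",movel(lever(0,34)[0],guard=10,max_speed=120))
c=camera("top"); 
s=read_state(); print(s["time"],s["eef_pos"].round(1),s["finger_gap"],np.round(s["ft_force"],1))
pickle.dump(c,open("t1.pkl","wb")); cv2.imwrite("pics/t1.png",cv2.resize(c["image"][145:265,215:375],None,fx=5,fy=5)[:600])
c=camera("scene");cv2.imwrite("pics/s1.png",c["image"])
E
```

```text
2.9583
g False
4.225 [425.1  43.2  62.5] 0.15941166541155882 [ 0.3 -0.3  0.7]
```

View pics/t1.png

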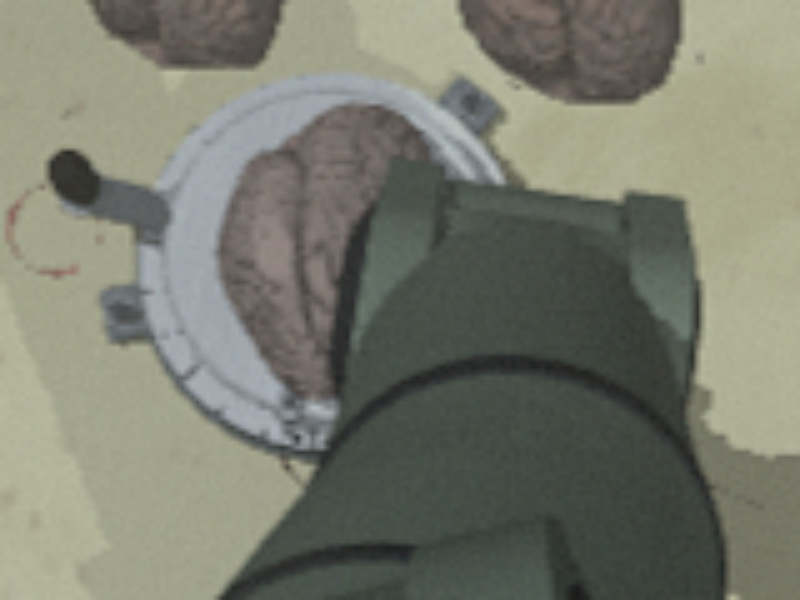

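View pics/s1.png

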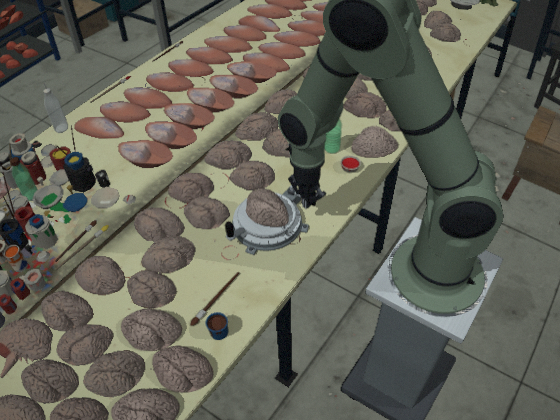

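In the top crop the arm covers the lever while the cast stays left of the wrist. In the scene view the closed fingers are down near (310,195), clear of the cast. No contact force yet. Pushing the lever out.

```bash
python3 - <<'E'
from h import *
from workcell import *
for th in (0.0,.2,.4,.6,.8,.95,1.08):
    p,R=lever(th,21.5); g=movel(p,frame=R,max_speed=90,guard=25)
    s=read_state(); print(th,g,round(s["time"],2),np.round(s["ft_force"],1),s["eef_pos"].round(0),p.round(0))
    if g: break
E
```

```text
0.0 False 4.57 [0.2 0.6 0. ] [424.  30.  62.] [423.  31.  62.]
0.2 False 4.92 [0.3 0.  0.4] [419.  14.  62.] [419.  14.  62.]
0.4 False 5.27 [ 0.2  0.7 -0.3] [418.  -3.  62.] [418.  -4.  62.]
0.6 False 5.62 [ 0.1 -0.6  0. ] [420. -21.  62.] [420. -21.  62.]
0.8 False 5.97 [-0.6 -0.1  0.5] [426. -37.  62.] [426. -38.  62.]
0.95 False 6.27 [-0.9  0.5 -0.2] [433. -48.  62.] [433. -49.  62.]
1.08 False 6.55 [-1.2 -0.5  0.4] [440. -57.  62.] [440. -58.  62.]
```

The forces read low because they were sampled at rest, so I lift clear and check with pictures.

```bash
python3 - <<'E'
from h import *
from workcell import *
p,R=lever(1.0,32); movel(p); movel(np.r_[p[:2],190],max_speed=250)
movep(*hand(-.15,60,-1,190))
s=read_state(); print(s["time"],s["eef_pos"])
c=camera("top"); pickle.dump(c,open("t2.pkl","wb")); cv2.imwrite("pics/t2.png",cv2.resize(c["image"][145:265,215:375],None,fx=5,fy=5))
c=camera("scene"); pickle.dump(c,open("s2.pkl","wb")); cv2.imwrite("pics/s2.png",cv2.resize(c["image"][120:270,180:380],None,fx=4,fy=4))
E
```

```text
8.7417 [610.15635332 232.12746286 189.80455737]
```

View pics/t2.png

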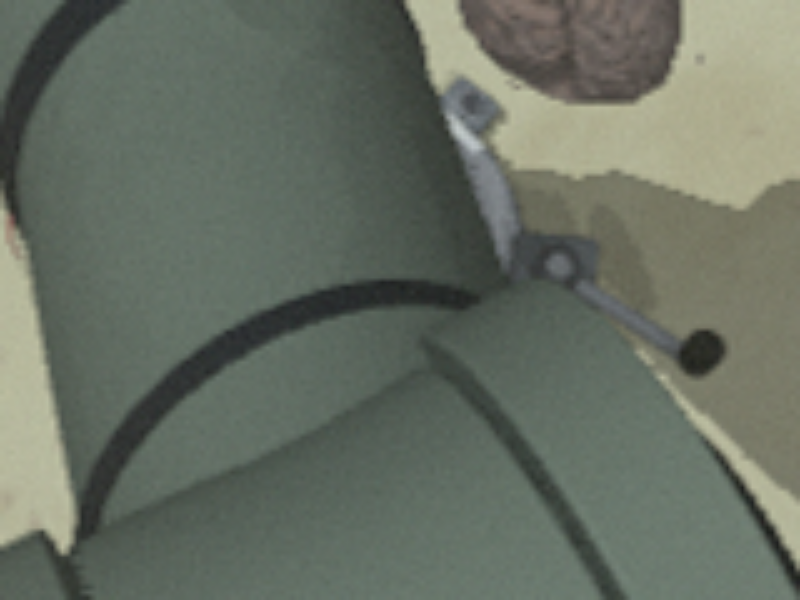

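View pics/s2.png

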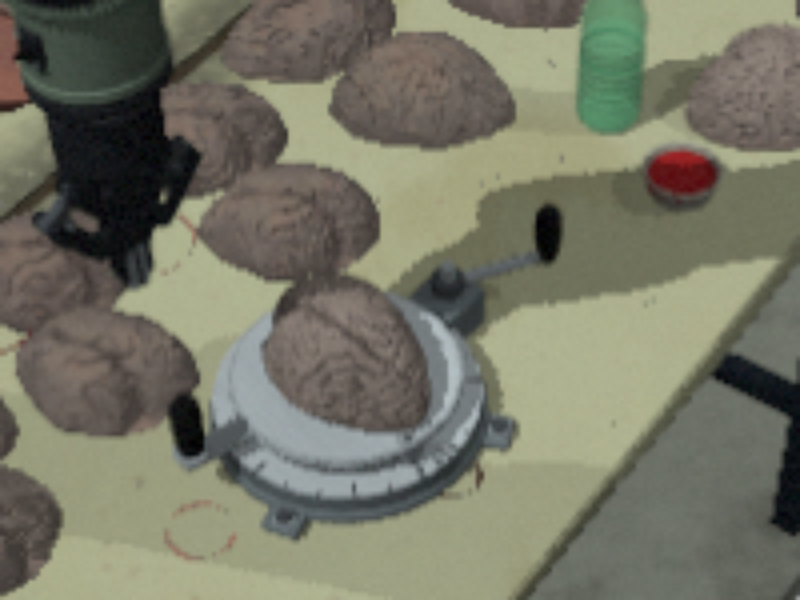

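The lever has swung out: grip at crop (702,350) in the top view, pivot at (558,263). I'll compute its angle and check the heights of the neighbouring casts where the fingers go down.

```bash
python3 - <<'E'
from h import *
c=pickle.load(open("t2.pkl","rb"))
g=onz(c,215+702/5-.4,145+350/5-.4,98); d=g[:2]-PV; print("lever",g,np.hypot(*d),np.arctan2(d[1],d[0])+np.pi-YAW)
c=pickle.load(open("top0.pkl","rb")); X=cloud(c)
for off in (22,32,40):
    p=hand(-.13,off)[0]; D=np.hypot(X[...,0]-p[0],X[...,1]-p[1])
    print(off,p.round(),[ (r,np.nanmax(X[...,2][(D<r)&(X[...,0]>565)])) for r in (20,30,40,60,80)])
E
```

```text
lever [456.64374406 -67.46232901  98.        ] 83.29525544532122 1.0540123467483624
22 [571. 245.  62.] [(20, np.float64(2.574046953243169)), (30, np.float64(3.780993225693692)), (40, np.float64(29.131294133686424)), (60, np.float64(53.21221190565848)), (80, np.float64(53.39166837472271))]
32 [581. 242.  62.] [(20, np.float64(2.629719138012888)), (30, np.float64(4.373329365705331)), (40, np.float64(29.131294133686424)), (60, np.float64(53.21221190565848)), (80, np.float64(56.59857235631512))]
40 [588. 240.  62.] [(20, np.float64(3.780993225693692)), (30, np.float64(6.147047851776506)), (40, np.float64(29.131294133686424)), (60, np.float64(53.21221190565848)), (80, np.float64(60.94633729468069))]
```

```bash
python3 - <<'E'
from h import *
from workcell import *
p,R=hand(-.15,36,-1); print(movel(np.r_[p[:2],190],frame=R)); print(movel(p,guard=10,max_speed=120))
s=read_state(); print(s["time"],np.round(s["ft_force"],1))
for th in (-.15,0,.14,.26,.40,.52,.62,.70):
    p,R=hand(th,21.5,-1); g=movel(p,frame=R,max_speed=60,guard=25)
    s=read_state(); print(th,g,round(s["time"],2),np.round(s["ft_force"],1),s["eef_pos"].round(0),p.round(0))
    if g: break
c=camera("scene"); pickle.dump(c,open("s3.pkl","wb")); cv2.imwrite("pics/s3.png",cv2.resize(c["image"][120:270,180:380],None,fx=4,fy=4,interpolation=cv2.INTER_CUBIC))
E
```

```text
False
False
10.3667 [-0.2  0.1 -0.5]
-0.15 False 10.76 [ 0.  -0.7  0.3] [573. 244.  62.] [573. 244.  62.]
0 False 11.25 [-0.8 -0.6  0.1] [554. 250.  62.] [554. 251.  62.]
0.14 False 11.72 [0.7 0.8 0.1] [535. 254.  62.] [535. 254.  62.]
0.26 False 12.14 [ 0.8 -0.6  0.3] [519. 255.  62.] [519. 255.  62.]
0.4 False 12.61 [-0.2  0.4  0.4] [500. 254.  62.] [499. 254.  62.]
0.52 False 13.03 [-0.2 -0.3 -0.7] [484. 251.  62.] [483. 251.  62.]
0.62 False 13.41 [ 0.  -0.4 -0.7] [471. 247.  62.] [470. 247.  62.]
0.7 False 13.74 [ 0.5  0.4 -0.1] [461. 243.  62.] [460. 243.  62.]
```

View pics/s3.png

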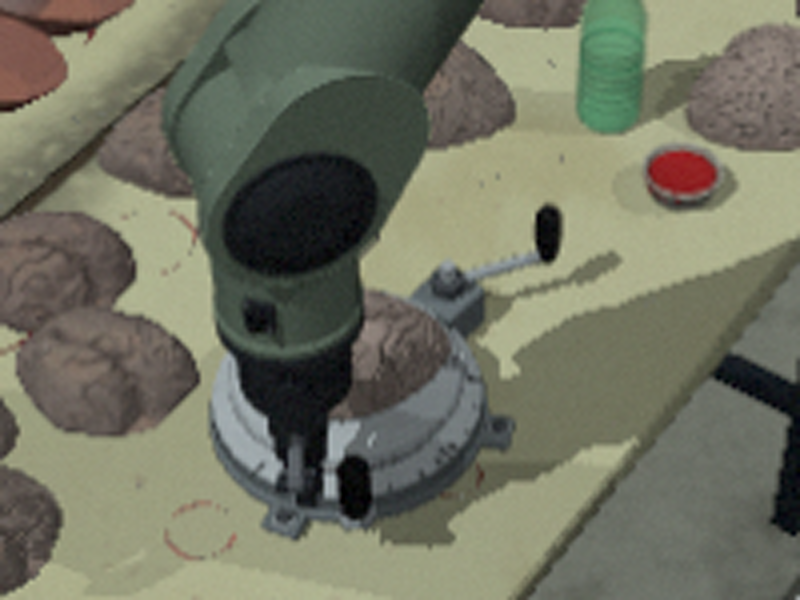

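The handle is at crop (355,487) and has sprung away from the fingers. I back off, lift and measure.

```bash
python3 - <<'E'
from h import *
from workcell import *
p,R=hand(.70,40,-1); p[:2]+=0; movel(p); movel(np.r_[p[:2],200],max_speed=250)
movep([560,380,230],R)
s=read_state(); print(s["time"],s["eef_pos"])
c=camera("top"); pickle.dump(c,open("t4.pkl","wb")); cv2.imwrite("pics/t4.png",cv2.resize(c["image"][145:265,215:375],None,fx=5,fy=5,interpolation=cv2.INTER_CUBIC))
c=camera("scene"); pickle.dump(c,open("s4.pkl","wb")); cv2.imwrite("pics/s4.png",cv2.resize(c["image"][155:270,220:350],None,fx=5,fy=5,interpolation=cv2.INTER_CUBIC))
E
```

```text
15.4333 [559.34726579 379.8162154  228.32295789]
```

View pics/t4.png

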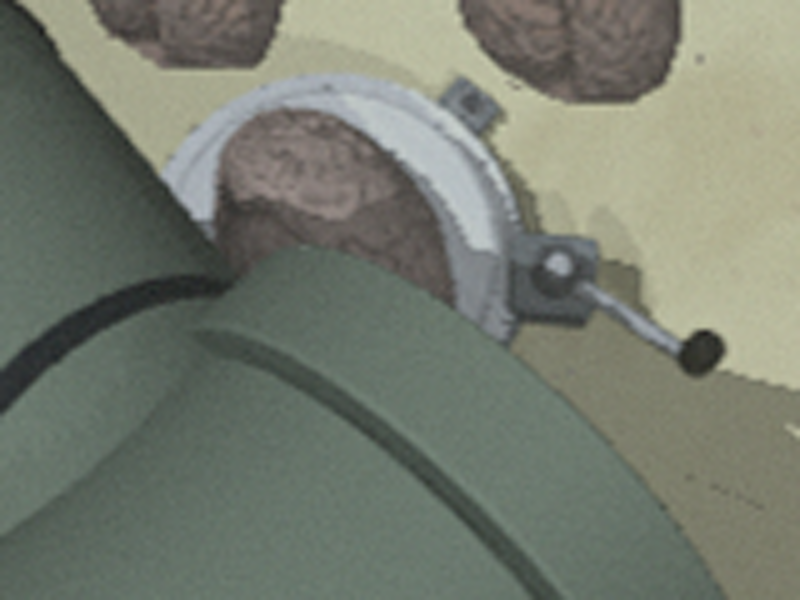

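View pics/s4.png

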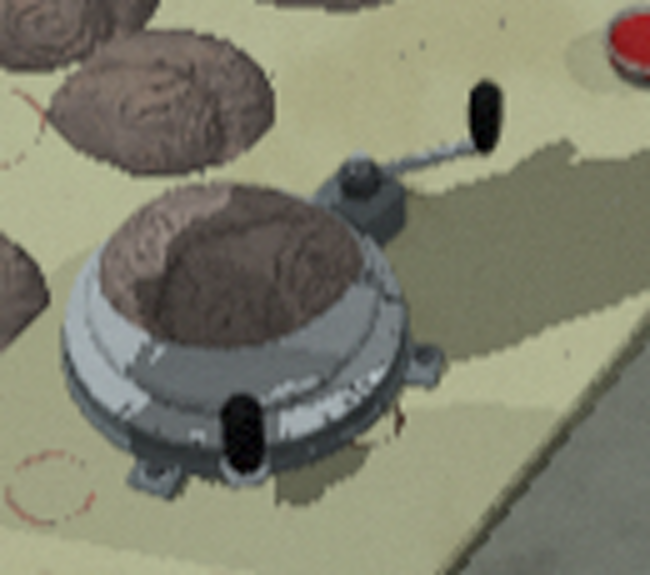

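Scene crop: handle peg from (242,398) to (242,470), lever still out, pointer hidden on the clamp side. I'll measure the handle angle in this view and cross-check with the earlier views.

```bash
python3 - <<'E'
from h import *
def blob(f,box):
    c=pickle.load(open(f,"rb")); x0,y0,x1,y1=box
    g=c["image"].max(2)[y0:y1,x0:x1]; m=(g<45).astype(np.uint8)
    n,l,st,ce=cv2.connectedComponentsWithStats(m); i=1+st[1:,4].argmax(); 
    return c,ce[i]+[x0,y0],st[i]
for f,box in (("s2.pkl",(215,210,240,240)),("s4.pkl",(258,226,280,255)),("s4.pkl",(308,165,328,190))):
    c,ce,st=blob(f,box); p=onz(c,*ce,79 if box[0]<300 else 70.5)
    d=p[:2]-AX; print(f,ce,st,p.round(1),np.hypot(*d),"theta",np.arctan2(d[1],d[0])-np.pi/2-YAW)
    for k in range(-1,6):
        th=k*.2618; q=hand(th,0,1,79)[0]
        if box[0]<300: print("   ",k*15,proj(c,q).round(1))
E
```

```text
s2.pkl [226.37113402 225.92783505] [ 7  9  9 15 97] [566.2 247.2  79. ] 137.37109038927696 theta -0.2524528485081404
    -15 [226.9 225.3]
    0 [234.3 232.3]
    15 [244.2 237.5]
    30 [255.9 240.5]
    45 [268.4 241. ]
    60 [280.8 238.8]
    75 [292.  234.3]
s4.pkl [268.27358491 241.21698113] [  6   8   9  16 106] [432.9 225.1  79. ] 135.90612648727574 theta 0.7823722761138693
    -15 [226.9 225.3]
    0 [234.3 232.3]
    15 [244.2 237.5]
    30 [255.9 240.5]
    45 [268.4 241. ]
    60 [280.8 238.8]
    75 [292.  234.3]
s4.pkl [316.44117647 177.60294118] [ 6  7  6 13 68] [460.8 -70.3  70.5] 197.46236785573703 theta -3.3229143172574527
```

The turntable measures 0.782 rad (target 0.785; the click spacing rules out its neighbours). Next, swing the lever home from its outer side.

```bash
python3 - <<'E'
from h import *
from workcell import *
p,R=lever(1.08,-36,1,200); movep(p,R); print(movel(np.r_[p[:2],62],guard=10,max_speed=120))
s=read_state(); print(s["time"],s["eef_pos"].round(0),np.round(s["ft_force"],1))
for th in (.95,.75,.55,.35,.2,.1,.0,-.05,-.1):
    p,R=lever(th,-21); g=movel(p,frame=R,max_speed=70 if th>.15 else 30,guard=18)
    s=read_state(); print(th,g,round(s["time"],2),np.round(s["ft_force"],1),s["eef_pos"].round(0),p.round(0))
    if g: break
E
```

```text
False
18.575 [488. -91.  63.] [-0.1  0.3  0.7]
0.95 False 19.1 [-0.3 -0.3  0.3] [465. -77.  62.] [464. -77.  62.]
0.75 False 19.5 [-0.5  0.4 -0.8] [450. -68.  62.] [450. -68.  62.]
0.55 False 19.9 [ 0.9 -0.2 -0.3] [438. -55.  62.] [438. -55.  62.]
0.35 False 20.3 [-0.2  0.2 -0.2] [428. -41.  62.] [428. -41.  62.]
0.2 False 20.63 [ 0.3 -0.8  0.5] [423. -29.  62.] [423. -29.  62.]
0.1 False 21.07 [ 0.4 -1.1 -0.6] [420. -20.  62.] [420. -20.  62.]
0.0 False 21.52 [-0.9 -1.   0.4] [419. -11.  62.] [419. -12.  62.]
-0.05 True 21.73 [-0.5 -8.2  3.9] [418. -11.  62.] [418.  -7.  62.]
```

The guard tripped at the lever's home stop. I retreat and check.

```bash
python3 - <<'E'
from h import *
from workcell import *
p,R=lever(0,-40); movel(p); movel(np.r_[p[:2],200],max_speed=250)
movep([450,400,230],hand(.7,40,-1)[1])
s=read_state(); print(s["time"],s["eef_pos"],np.round(s["ft_force"],1))
c=camera("top"); pickle.dump(c,open("t5.pkl","wb")); cv2.imwrite("pics/t5.png",c["image"])
c=camera("scene"); pickle.dump(c,open("s5.pkl","wb")); cv2.imwrite("pics/s5.png",cv2.resize(c["image"][120:270,180:380],None,fx=4,fy=4,interpolation=cv2.INTER_CUBIC))
g=c["image"].max(2)
for n,box,z in (("h",(258,226,280,255),79),("g",(285,195,330,225),70.5)):
    x0,y0,x1,y1=box; m=(g[y0:y1,x0:x1]<45).astype(np.uint8); _,l,st,ce=cv2.connectedComponentsWithStats(m); i=1+st[1:,4].argmax()
    q=onz(c,*(ce[i]+[x0,y0]),z); print(n,ce[i]+[x0,y0],st[i],q.round(1))
    d=q[:2]-(AX if n=="h" else PV); a=np.arctan2(d[1],d[0]); print(np.hypot(*d),a-np.pi/2-YAW if n=="h" else (a-YAW)%(2*np.pi)-np.pi)
print(proj(c,lever(0,0,1,70.5)[0]))
E
```

```text
24.3 [450.49723787 398.82204856 229.52115901] [ 0.3 -0.4  0.4]
h [268.27358491 241.3490566 ] [  6   8   9  16 106] [432.6 225.5  79. ]
136.37621906485916 0.782219621884218
g [312.63636364 199.2       ] [25  0  6 10 55] [420.6  14.5  70.5]
86.14587774946298 -0.05957541074794559
[313.44680917 198.09662848]
```

View pics/t5.png

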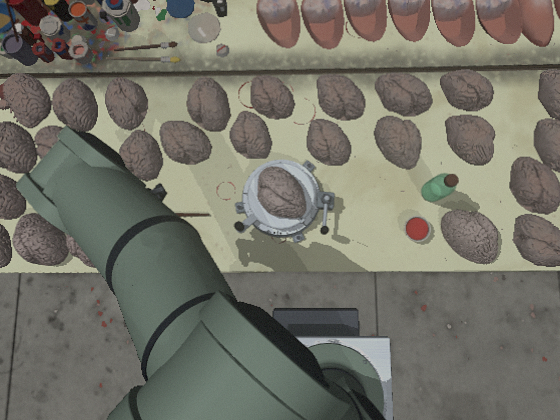

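View pics/s5.png

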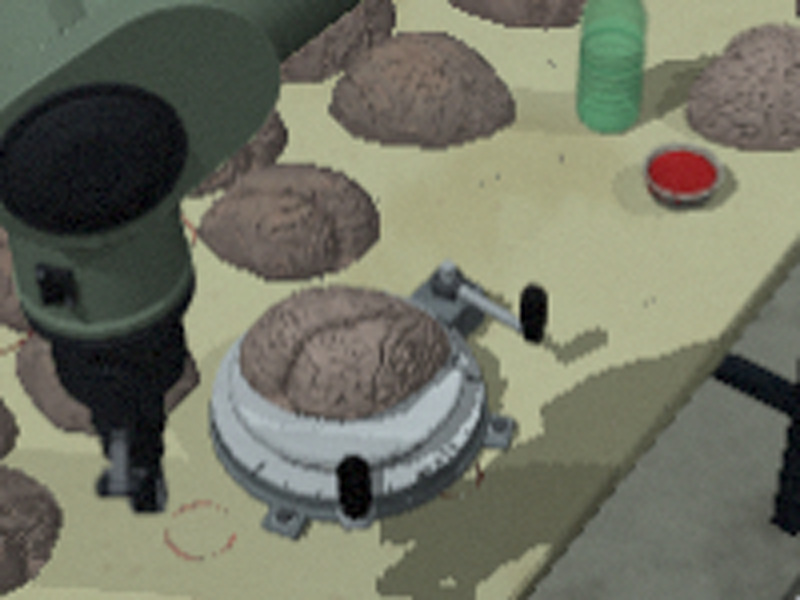

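In the top view the lever grip is back at (324,230), as at the start. The handle is at (239,227), and the bottle (440,187) and dish (417,229) have not moved. The arm is clear, so I hand in.

```bash
python3 -c "
from workcell import *
finish_job()"
```

```text
the job is handed in; nothing more can be done
```

The turntable is in the 45 degree click, the clamp lever is fully home again, and the job was handed in after about 24 s of the 72 s allowed. I swung the lever out with closed fingers, pushed the handle round click by click, backed off to check it, then pushed the lever home.

**Last checks:**
- **Turntable:** the handle measured 0.782 rad before and after re-clamping, against a target of 0.785. I worked this out from the handle; I did not measure the pointer against the mark directly.
- **Clamp lever:** it measured about 1.05 rad when swung out. On the way back the guard tripped at its home stop, and in the last top view the grip is at its starting pixel. The scene-view reading was -0.06 rad, a little off because my search box clipped the grip.
- **Cast:** no unexpected forces showed at the points I sampled, and the gripper stayed clear of the cast in every picture.
- **Loose things:** the bottle and dish are where they started. In the last top view the arm covered the pot and most of the brush, so I did not re-check those two; no low move went near them.

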